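# Pack the core logger's kit tray

## Task

Pack the logger's field kit: lay the hand lens, the small splitter wedge, the marker holder and the short magnet bar flat in the kit tray, each down in the recess cut to its own outline, and do not drop the glass lens. The big wedge and the long magnet bar look the same but belong to the bench: leave them where they lie.

Things in the scene. Friction and masses are not known exactly. Their poses are not given: they have to be found in the camera images.
- brass_lens: Brass-cased folding hand lens, folded and lying flat: brass plan outline with straight sides and round ends, 52 (x) x 30 (y) x 22 mm high, small round glass window and a rivet on top, 90 g. Origin: centre of its underside; x along its length, z up. Straight sides to grip: the middle 22 mm.
- kit_wedge: The smaller of two grey nylon core splitter wedges, on its side, so wedge-shaped from above: 84 mm long, 34 mm wide at the head, 28 mm high, 70 g. Origin: centre of its length, on the underside; +x points to the tip, z up. The head is parallel-sided (34 mm) from x = -42 to -2 mm, then tapers to 6 mm at x = +42 mm. Grip: x = -16 mm, across y.
- marker_holder: Red plastic holder for a marking crayon, lying flat: square-section barrel 22 x 22 mm, 78 mm long, then a black nose and a white crayon tip; 105 mm over all, 50 g. Origin: middle of the over-all length, on the underside; +x points to the crayon tip, z up. Barrel from x = -52 to +25 mm; grip it at about x = -10 mm across y.
- kit_bar: The shorter of two copper magnet bars with steel end caps: 60 (x) x 20 (y) x 20 mm high, 190 g. Origin: centre of its underside; x along its length, z up. It is not magnetic to anything here.
- lens_insert: Fixed black insert, 138 (x) x 70 (y) x 9 mm, in the low aluminium kit tray; four stand side by side along y, in any order, tops and tray rim level 12 mm above the table. Recess 6 mm deep, centred: 68 (x) x 46 (y) mm with cut corners (12 mm), for the hand lens. Origin: centre of its underside, 3 mm above the table; recess floor 3 mm above the origin; z up.
- wedge_insert: Fixed black insert, 138 (x) x 70 (y) x 9 mm, in the low aluminium kit tray; four stand side by side along y, in any order, tops and tray rim level 12 mm above the table. Recess 6 mm deep, centred: 50 mm wide from x = -50 to +2 mm, narrowing to 20 mm at +50; takes the small wedge only with tip to +x. Origin: centre of its underside, 3 mm above the table; recess floor 3 mm above the origin; z up.
- marker_insert: Fixed black insert, 138 (x) x 70 (y) x 9 mm, in the low aluminium kit tray; four stand side by side along y, in any order, tops and tray rim level 12 mm above the table. Recess 6 mm deep, centred: a long plain rectangle, 121 (x) x 38 (y) mm, for the marker holder (either end first). Origin: centre of its underside, 3 mm above the table; recess floor 3 mm above the origin; z up.
- bar_insert: Fixed black insert, 138 (x) x 70 (y) x 9 mm, in the low aluminium kit tray; four stand side by side along y, in any order, tops and tray rim level 12 mm above the table. Recess 6 mm deep, centred: a short plain rectangle, 76 (x) x 36 (y) mm, for the short magnet bar (either end first). Origin: centre of its underside, 3 mm above the table; recess floor 3 mm above the origin; z up.
- bench_wedge: Look-alike that stays: the larger grey nylon wedge, 118 mm long, 52 mm wide at the head, 28 mm high, lying on its side. Origin: centre of its length, on the underside; +x points to the tip.
- bench_bar: Look-alike that stays: the longer copper magnet bar with steel end caps, 105 (x) x 20 (y) x 20 mm high. Origin: centre of its underside; x along its length.
Mind the look-alikes: they are no part of the job. Leave any pink or red look-alike of the bench_wedge alone.

How it is judged:
By the outcome, as a careful person would: the job done as asked, in the order asked, and still so for the second after the job is handed in, with the robot touching nothing.
It also fails if it takes over 102 s, if anything falls off the work surface, if the arm or the gripper's body presses on something with over 40 N, if the wrist force passes 120 N, or if a joint passes its speed limit or range.

## Robot

A 7-joint arm with a two-finger parallel gripper is mounted at the origin on the work surface. World frame = base frame: x ahead of the robot, y to its left, z up, the work surface at z = 0. Lengths are in m, angles in rad, forces in N, time in s.
With the tool pointing down it reaches from about 0.4 to 0.85 m from the base axis. Payload 4.4 kg.
Tool frame: the origin (TCP) lies midway between the tips of the shut fingers; the grasp point (between the pads) lies 19 mm behind it; z points along the fingers, y is the line along which they close (so a half turn about z gives the same grasp; the last joint's range is limited). The gripper opens to 94 mm and grips with 3 to 60 N. Pads are 16 mm wide; open, the fingers measure 119 mm over their backs; the gripper's body (75 mm by 177 mm) begins 78 mm behind the grasp point.
Start: joints at [1.144, 0.628, 0.038, 1.517, -0.027, 0.996, -0.02], TCP at [0.229, -0.608, 0.205] pointing down, gripper open.
Joint ranges: [-3.06, 3.06], [-0.37, 2.12], [-1.25, 1.32], [0.18, 2.47], [-1.1, 4.24], [0.23, 1.98], [-2.94, 2.94]. Speed limits (rad/s): [2.57, 2.57, 3.14, 3.14, 3.14, 3.14, 3.14].

## Interface

Orientations are given as a unit quaternion [w, x, y, z].
In Python, from workcell import bot gives the robot as it stands. The module is installed in compiled form; this text tells all that it offers.
- The arm moves only by the shell command python3 -m inch 'ROWS' [FORCE]. ROWS is JSON, a list that holds one entry, the list of rows, each a list of 7 numbers: the shift along the world's x, y, z in units of 25 mm (1.0 is 25 mm), then the turn, a rotation vector about the world's x, y, z in units of 6 degrees (1.0 is 6 degrees), then the opening, from 0 (shut) to 1 (fully open). In form: [[[dx, dy, dz, ax, ay, az, hand], ...]]. A call has 1 to 8 rows; each row is the pose to reach, as a shift and turn from the pose commanded when the call began; what a row does not reach only later rows make up. A row lasts 1/12 s, in which the tool goes at most 41.7 mm and 7.16 degrees, less where a joint would pass 70% of its speed; a pose out of reach is approached as far as the arm can. A call with a gripper value outside its range is refused whole. The fingers move at their own pace and stop on an object; FORCE is the grip in N (left out, the last holds). Time passes only in rows, so rows that repeat a pose let the fingers close. It gives the time, the measured TCP pose, the force, the opening and the grip force at its end, in the units of the state.
- bot.get_state(): the state, without advancing time (a new reading comes with each control period).
- bot.snapshot(name): name is "side" or "top"; returns the picture (480x640x3 uint8, blue, green, red); there is no depth.
- bot.camera_model(name): a dict with "fx", "fy", "cx", "cy" (pixels), "R" (3x3) and "t" (3): a world point X has camera coordinates R X + t. Camera axes: x right, y down, z forward; pixel columns grow to the right and rows downward; lengths in m; the calibration is good to about 2 mm. A picture is of the moment at which its call begins. camera_model takes no time and is no camera call.
- bot.job_done(): hands the job in; it is judged then, once.
The state is a dict: "time_s": time; "joints": joint angles; "dq": joint speeds; "joint_torque": joint torques, N m; "position": TCP position; "tool_rot": TCP orientation; "force": force on the tool from outside, world axes, zero at the start; "ft_torque": the same for the moment, N m; "width": finger opening in m; "grip_force": force on a finger pad.
Only numpy, scipy, OpenCV 4.12 (cv2) and the standard library are available. Lean on these libraries where they do the work, as an engineer would, in place of code of your own. Each camera call takes 0.05 s, during which the arm holds its last target. There are 200 camera calls.

## Working session

There is one attempt and no reset: what is moved stays moved. The work goes in short steps, Python scripts to look and compute and a shell command to move; the robot and the scene stay as the last step left them, time stands still between calls to the robot, and variables do not carry over. Pictures are saved under pics/ and viewed, at most 14 in all, crops included, and the job is handed in when it is done.

```bash
mkdir -p pics; python3 - <<'E'
from workcell import bot
import cv2
for n in("top","side"):
    cv2.imwrite(f"pics/{n}0.png",bot.snapshot(n)); print(n,bot.camera_model(n))
s=bot.get_state(); print({k:s[k] for k in("time_s","position","tool_rot","width","force")})
E
```

```text
top {'fx': 447.1910168585393, 'fy': 447.1910168585393, 'cx': 316.1043810415536, 'cy': 242.74805553050317, 'R': array([[ 2.86192818e-03, -9.99995891e-01, -1.64595744e-04],
       [-9.91177701e-01, -2.81488042e-03, -1.32509779e-01],
       [ 1.32508771e-01,  5.42377102e-04, -9.91181684e-01]]), 't': array([-0.09533846,  0.45563938,  0.98591235])}
side {'fx': 555.2565932956475, 'fy': 555.2565932956475, 'cx': 308.4491269407624, 'cy': 248.3009945373542, 'R': array([[ 0.99967389, -0.01342696,  0.02172179],
       [ 0.0087621 , -0.61862349, -0.78563872],
       [ 0.02398635,  0.78557284, -0.6183041 ]]), 't': array([-0.44742159, -0.0225762 ,  1.24967848])}
{'time_s': 0.1, 'position': array([ 0.22929871, -0.60758259,  0.20468404]), 'tool_rot': array([-8.08707714e-04,  9.83772884e-01,  1.79416378e-01, -1.48008887e-04]), 'width': 0.09414582546063581, 'force': array([-0.36578165,  0.31788815,  0.33701062])}
```

View pics/top0.png

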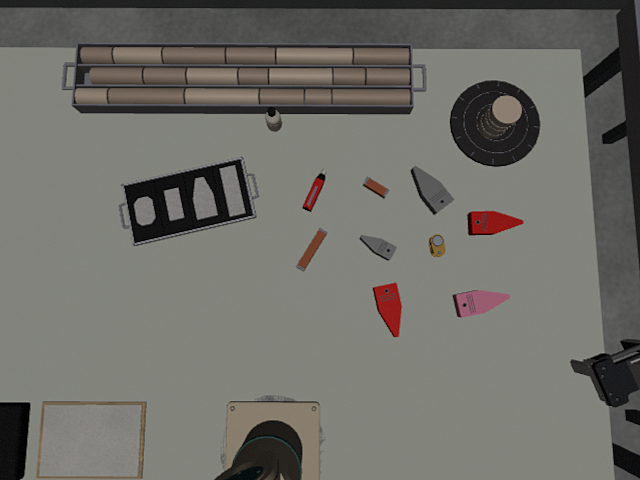

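View pics/side0.png

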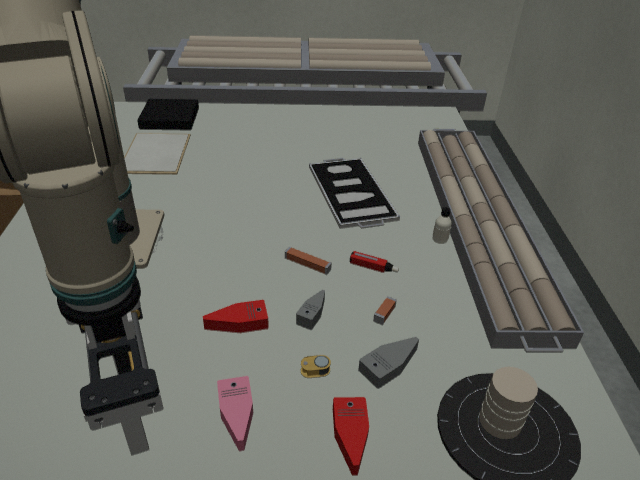

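The top view shows the tray at (190,200), marker (314,190), hand lens (437,245) and core boxes. Candidates:
- **Bars:** (376,187) and (312,249). The first is shorter, so it is the kit bar.
- **Grey wedges:** (378,246) and (432,190). The first is smaller, so it is the kit wedge.
- **Red/pink wedges:** (388,308), (495,222), (480,303). These are to be left alone.

I'll confirm with enlarged crops.

```bash
python3 - <<'E'
import cv2
def crop(n,x,y,w,h,s,o):
    im=cv2.imread(f"pics/{n}0.png")[y:y+h,x:x+w]; im=cv2.resize(im,None,fx=s,fy=s,interpolation=cv2.INTER_CUBIC)
    for k in range(0,w,20): cv2.putText(im,str(x+k),(k*s,10),0,.35,(0,0,255),1); cv2.line(im,(k*s,12),(k*s,18),(0,0,255),1)
    for k in range(0,h,20): cv2.putText(im,str(y+k),(0,k*s+4),0,.35,(0,0,255),1); 
    cv2.imwrite(f"pics/{o}.png",im)
crop("top",295,160,160,110,5,"t_items"); crop("top",115,150,150,100,5,"t_tray")
crop("side",280,240,150,150,4,"s_items"); crop("side",300,150,110,80,7,"s_tray")
E
```

```text
(no output)
```

View pics/t_items.png

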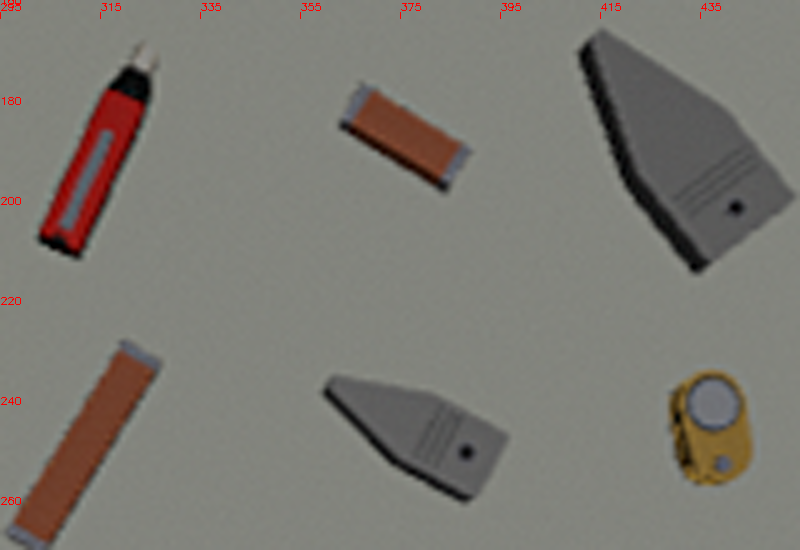

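View pics/t_tray.png

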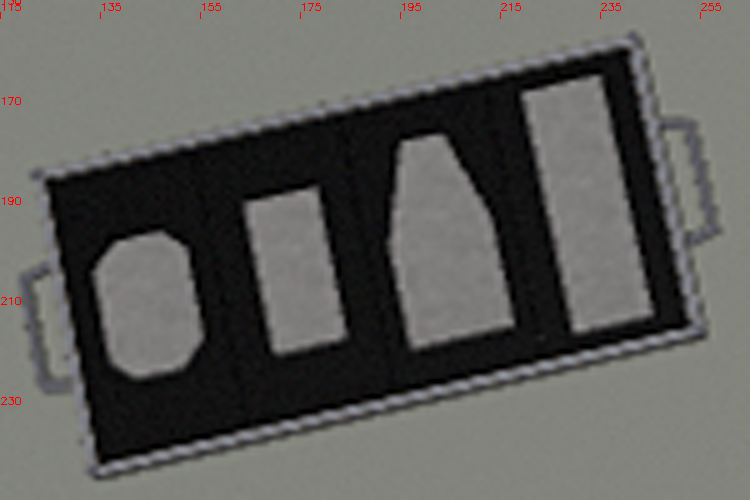

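View pics/s_items.png

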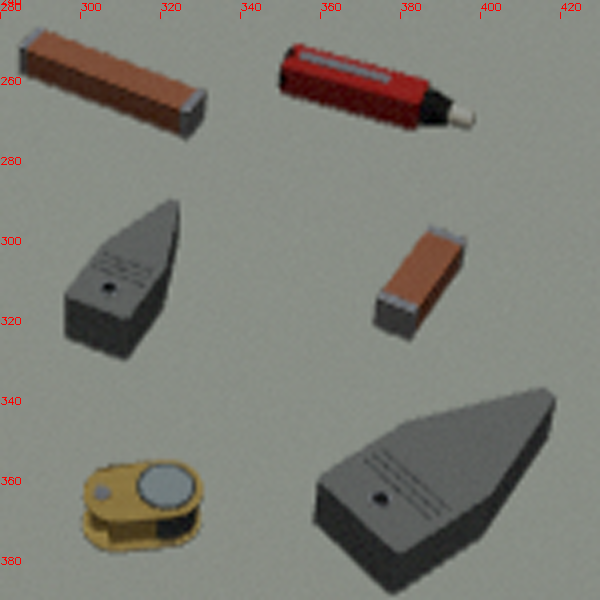

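View pics/s_tray.png

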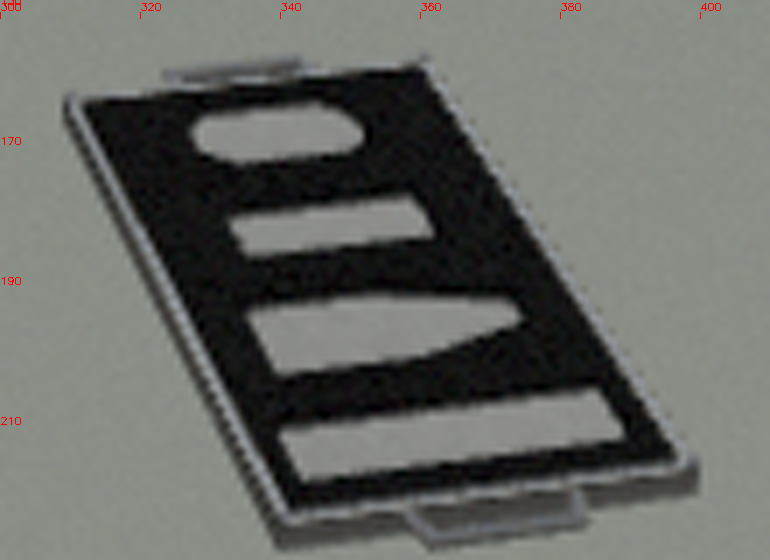

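The crops show the following, in crop pixels:
- **Bars and wedges:** the short bar and small wedge are clearly the smaller of each pair.
- **Tray:** order in the top view from left to right is lens, bar, wedge (tip up), marker.

Next I triangulate from both views.

```bash
cat > h.py <<'E'
import numpy as np, cv2
from workcell import bot
M={n:bot.camera_model(n) for n in("top","side")}
P={n:np.array([[m["fx"],0,m["cx"]],[0,m["fy"],m["cy"]],[0,0,1]])@np.c_[m["R"],m["t"]] for n,m in M.items()}
def tri(a,b):
    X=cv2.triangulatePoints(P["top"],P["side"],np.array(a,float),np.array(b,float))[:,0]; return X[:3]/X[3]
def ray(n,p,z):
    H=np.c_[P[n][:,0],P[n][:,1],P[n][:,2]*z+P[n][:,3]]; x=np.linalg.solve(H,[*p,1]); return x[:2]/x[2]
c=lambda x0,y0,s:(lambda p:np.array([x0+(p[0]+.5)/s-.5,y0+(p[1]+.5)/s-.5]))
ti,tt,si,st=c(295,160,5),c(115,150,5),c(280,240,4),c(300,150,7)
E
python3 - <<'E'
from h import *
np.set_printoptions(precision=4,suppress=True)
pts={"bar":((406,134),(423,267),ti,si),"bar_a":((355,103),(449,233),ti,si),"bar_b":((458,166),(397,300),ti,si),
"w_tip":((330,381),(172,202),ti,si),"w_head":((488,468),(98,306),ti,si),"w_hole":((466,452),(108,287),ti,si),
"l_c":((718,429),(143,492),ti,si),"l_win":((713,404),(167,487),ti,si),"l_riv":((722,464),(102,492),ti,si),
"m_f":((126,94),(424,92),ti,si),"m_r":((61,245),(290,57),ti,si),"m_tip":((142,46),(473,119),ti,si),
"t1":((47,180),(85,103),tt,st),"t2":((630,52),(420,68),tt,st),"t3":((690,328),(680,460),tt,st),"t4":((98,458),(290,510),tt,st)}
for k,(a,b,f,g) in pts.items(): print(k,tri(f(a),g(b)), "top@z", ray("top",f(a),{'b':.02,'w':.028,'l':.022,'m':.022,'t':.012}[k[0]]))
# recess outlines (top picture, rim z=.012)
R={"lens":[(92,275),(113,243),(162,232),(188,250),(205,335),(185,365),(138,378),(110,360)],
"bar":[(243,203),(318,187),(347,340),(275,355)],
"wedge":[(402,142),(445,134),(490,215),(515,325),(413,350),(388,243)],
"marker":[(520,93),(602,75),(652,315),(573,332)]}
for k,v in R.items():
    q=np.array([ray("top",tt(p),.010) for p in v]); (cx,cy),wh,a=cv2.minAreaRect(q.astype(np.float32)*1000); print(k,cx,cy,wh,a)
E
```

```text
bar [ 0.5916 -0.2332  0.019 ] top@z [ 0.5904 -0.233 ]
bar_a [ 0.6069 -0.2095  0.0191] top@z [ 0.6052 -0.2094]
bar_b [ 0.5761 -0.257   0.0204] top@z [ 0.5752 -0.2571]
w_tip [ 0.4725 -0.1958  0.0261] top@z [ 0.4725 -0.1955]
w_head [ 0.4345 -0.2672  0.0256] top@z [ 0.4328 -0.2669]
w_hole [ 0.4401 -0.257   0.028 ] top@z [ 0.4401 -0.257 ]
l_c [ 0.4532 -0.3739  0.0206] top@z [ 0.4517 -0.3736]
l_win [ 0.464  -0.3718  0.0215] top@z [ 0.4632 -0.3717]
l_riv [ 0.4361 -0.3749  0.0218] top@z [ 0.4356 -0.3749]
m_f [ 0.6089 -0.1023  0.0202] top@z [ 0.6087 -0.1022]
m_r [ 0.5391 -0.0721  0.0186] top@z [ 0.5367 -0.0723]
m_tip [ 0.6354 -0.1099  0.0083] top@z [ 0.6319 -0.1097]
t1 [0.5117 0.3423 0.0201] top@z [0.5928 0.3586]
t2 [0.5714 0.0531 0.1852] top@z [0.6559 0.0857]
t3 [0.6017 0.0465 0.0328] top@z [0.5228 0.0543]
t4 [ 0.5394  0.4482 -0.2739] top@z [0.4608 0.3271]
lens 533.7674560546875 308.1538391113281 (66.0632553100586, 46.03430938720703) 14.833484649658203
bar 549.7463989257812 240.60833740234375 (75.34745025634766, 35.86036682128906) 12.877769470214844
wedge 566.2479858398438 172.6565704345703 (99.0741195678711, 49.37528991699219) 14.338659286499023
marker 582.8386840820312 104.97987365722656 (118.92163848876953, 39.66952896118164) 13.004980087280273
```

Measured heights match the text: bar 0.019, wedge 0.026, lens 0.021 and marker 0.020 m. The recess sizes match too. I paired the tray corners wrongly in the side view, so I'll recheck them while moving above the lens.

```bash
python3 - <<'E'
from h import *
np.set_printoptions(precision=4,suppress=True)
for a,b in [((47,180),(420,68)),((630,52),(680,460)),((690,328),(290,510)),((98,458),(85,103))]: print(tri(tt(a),st(b)))
E
python3 -m inch '[[[1.1,1.2,0,0,0,-0.6,0.6],[2.2,2.4,0,0,0,-1.2,0.6],[3.4,3.6,0,0,0,-1.8,0.6],[4.5,4.8,0,0,0,-2.4,0.6],[5.6,6,0,0,0,-2.4,0.6],[6.8,7.2,0,0,0,-2.4,0.6],[7.9,8.3,0,0,0,-2.4,0.6],[8.93,9.35,0,0,0,-2.4,0.6]]]' 15
python3 -m inch '[[[0,0,0,0,0,0,0.6],[0,0,0,0,0,0,0.6]]]'
```

```text
[0.594  0.36   0.0089]
[0.6582 0.0859 0.011 ]
[0.5237 0.0545 0.0111]
[0.4608 0.3281 0.0094]
time_s: 0.77
position: [0.4543, -0.3719, 0.2052]
tool_rot: [-0.0, 0.998, 0.055, -0.0]
force: [-0.2, -0.8, -0.3]
width: 0.0564
grip_force: 0.0
time_s: 0.93
position: [0.4548, -0.3716, 0.205]
tool_rot: [-0.001, 0.998, 0.058, 0.0]
force: [-0.8, -0.4, -0.1]
width: 0.0564
grip_force: 0.0
```

Tray rim height measures 0.009–0.011 m, which fits 12 mm. Now descending on the lens.

```bash
python3 -m inch '[[[-0.09,-0.09,-1.3,0,0,0,0.6],[-0.09,-0.09,-2.6,0,0,0,0.6],[-0.09,-0.09,-3.9,0,0,0,0.6],[-0.09,-0.09,-5,0,0,0,0.6],[-0.09,-0.09,-6,0,0,0,0.6],[-0.09,-0.09,-6.6,0,0,0,0.6],[-0.09,-0.09,-6.6,0,0,0,0.6]]]'
python3 - <<'E'
from workcell import bot
import cv2
a=bot.snapshot("top")[205:285,395:480]; b=bot.snapshot("side")[320:400,270:360]
cv2.imwrite("pics/g1.png",cv2.hconcat([cv2.resize(i,(400,400),interpolation=2) for i in(a,b)]))
E
```

```text
time_s: 1.52
position: [0.4467, -0.3765, 0.037]
tool_rot: [-0.002, 0.999, 0.053, -0.003]
force: [-0.0, -0.2, -0.9]
width: 0.0564
grip_force: 0.0
```

View pics/g1.png

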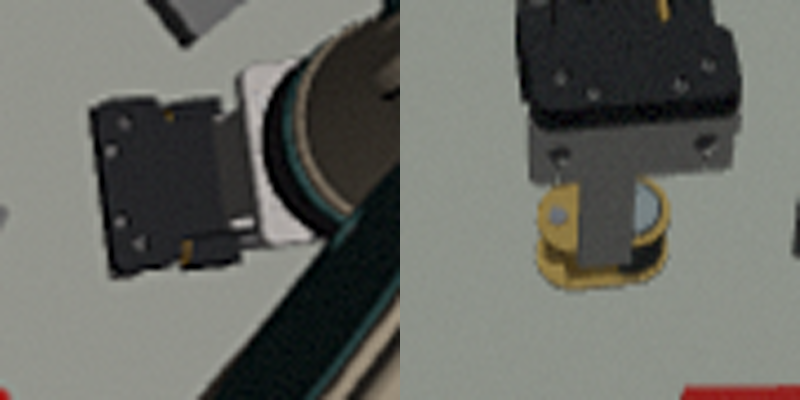

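The side view shows the finger over the middle of the lens, near (605,220) in the crop. I'll check the settled pose.

```bash
python3 -m inch '[[[0,0,0,0,0,0,0.6],[0,0,0,0,0,0,0.6],[0,0,0,0,0,0,0.6]]]'
python3 - <<'E'
from workcell import bot
s=bot.get_state();print(s["position"],s["dq"].round(3))
E
```

```text
time_s: 1.87
position: [0.4511, -0.3774, 0.0418]
tool_rot: [0.001, 0.999, 0.055, 0.001]
force: [0.2, -0.5, 0.2]
width: 0.0565
grip_force: 0.0
[ 0.45109858 -0.37744105  0.04183247] [-0.003  0.004 -0.003  0.003 -0.    -0.004  0.   ]
```

```bash
python3 -m inch '[[[0.06,0.1,-0.6,0,0,0,0.6],[0.06,0.1,-1.1,0,0,0,0.6],[0.06,0.1,-1.3,0,0,0,0.6],[0.06,0.1,-1.3,0,0,0,0.6],[0.06,0.1,-1.3,0,0,0,0.6]]]'
python3 -m inch '[[[0,0,0,0,0,0,0.6],[0,0,0,0,0,0,0.2],[0,0,0,0,0,0,0.2],[0,0,0,0,0,0,0.2],[0,0,0,0,0,0,0.2],[0,0,0,0,0,0,0.2]]]' 20
```

```text
time_s: 2.28
position: [0.4517, -0.3742, 0.0078]
tool_rot: [-0.0, 0.999, 0.055, -0.0]
force: [0.4, -0.4, -0.8]
width: 0.0565
grip_force: 0.0
time_s: 2.78
position: [0.4521, -0.3741, 0.0082]
tool_rot: [-0.0, 0.999, 0.055, 0.0]
force: [-0.4, 0.6, 0.6]
width: 0.0299
grip_force: 19.9
```

The lens is gripped: width 29.9 mm against 30 expected. Lift and carry.

```bash
python3 -m inch '[[[0,0,0.3,0,0,0,0.2],[0,0,0.9,0,0,0,0.2],[0,0,1.7,0,0,0,0.2],[0,0,2.5,0,0,0,0.2],[0.05,0.4,3.2,0,0,0,0.2],[0.1,1,3.7,0,0,0,0.2],[0.2,1.8,4,0,0,0,0.2],[0.3,2.7,4,0,0,0,0.2]]]' 25
python3 -m inch '[[[0.12,1.1,0,0,0,0,0.2],[0.26,2.2,0,0,0,0,0.2],[0.4,3.3,0,0,0,0,0.2],[0.53,4.4,0,0,0,0,0.2],[0.67,5.5,0,0,0,0,0.2],[0.8,6.6,0,0,0,0,0.2],[0.93,7.7,0,0,0,0,0.2],[1.06,8.8,0,0,0,0,0.2]]]'
python3 -m inch '[[[0.12,1.1,0,0,0,0.2,0.2],[0.26,2.2,0,0,0,0.4,0.2],[0.4,3.3,0,0,0,0.6,0.2],[0.53,4.4,0,0,0,0.8,0.2],[0.67,5.5,0,0,0,1,0.2],[0.8,6.6,0,0,0,1.2,0.2],[0.93,7.7,0,0,0,1.2,0.2],[1.06,8.8,0,0,0,1.2,0.2]]]'
python3 -m inch '[[[0.12,1.1,0,0,0,0,0.2],[0.26,2.2,0,0,0,0,0.2],[0.4,3.3,0,0,0,0,0.2],[0.53,4.4,0,0,0,0,0.2],[0.67,5.4,0,0,0,0,0.2],[0.78,6.2,0,0,0,0,0.2],[0.85,6.8,0,0,0,0,0.2],[0.85,7,0,0,0,0,0.2]]]'
python3 -m inch '[[[0,0,0,0,0,0,0.2],[0,0,0,0,0,0,0.2],[0,0,0,0,0,0,0.2],[0,0,0,0,0,0,0.2]]]'
```

```text
time_s: 3.45
position: [0.4604, -0.3077, 0.1103]
tool_rot: [0.001, 0.999, 0.054, 0.002]
force: [-0.0, 0.6, -0.9]
width: 0.0298
grip_force: 24.9
time_s: 4.12
position: [0.486, -0.0854, 0.1085]
tool_rot: [0.0, 0.999, 0.055, 0.0]
force: [0.3, -1.1, -1.0]
width: 0.0297
grip_force: 24.9
time_s: 4.78
position: [0.5125, 0.1348, 0.1085]
tool_rot: [-0.0, 0.993, 0.117, 0.0]
force: [0.1, -1.0, -1.4]
width: 0.0299
grip_force: 24.9
time_s: 5.45
position: [0.5334, 0.312, 0.1082]
tool_rot: [-0.001, 0.993, 0.119, 0.0]
force: [1.4, 1.1, -0.8]
width: 0.0295
grip_force: 24.9
time_s: 5.78
position: [0.534, 0.3066, 0.1082]
tool_rot: [0.0, 0.993, 0.116, -0.0]
force: [-0.2, -0.7, -1.1]
width: 0.0297
grip_force: 24.9
```

```bash
python3 -m inch '[[[0,0.06,-0.7,0,0,0,0.2],[0,0.06,-1.5,0,0,0,0.2],[0,0.06,-2.2,0,0,0,0.2],[0,0.06,-2.7,0,0,0,0.2],[0,0.06,-3,0,0,0,0.2],[0,0.06,-3.2,0,0,0,0.2],[0,0.06,-3.3,0,0,0,0.2],[0,0.06,-3.3,0,0,0,0.2]]]'
python3 -m inch '[[[0,0,-0.1,0,0,0,0.2],[0,0,-0.2,0,0,0,0.2],[0,0,-0.3,0,0,0,0.2],[0,0,-0.4,0,0,0,0.2],[0,0,-0.44,0,0,0,0.2],[0,0,-0.44,0,0,0,0.2]]]'
python3 - <<'E'
from workcell import bot
import cv2
a=bot.snapshot("top")[150:250,115:215]; b=bot.snapshot("side")[150:230,310:390]
cv2.imwrite("pics/p1.png",cv2.hconcat([cv2.resize(i,(400,400),interpolation=2) for i in(a,b)]))
E
```

```text
time_s: 6.45
position: [0.5339, 0.3097, 0.0255]
tool_rot: [0.0, 0.993, 0.117, 0.0]
force: [-0.4, -0.2, -1.2]
width: 0.0297
grip_force: 24.9
time_s: 6.95
position: [0.5336, 0.3098, 0.0143]
tool_rot: [0.0, 0.993, 0.117, -0.0]
force: [0.6, 0.2, -1.2]
width: 0.0301
grip_force: 24.9
```

View pics/p1.png

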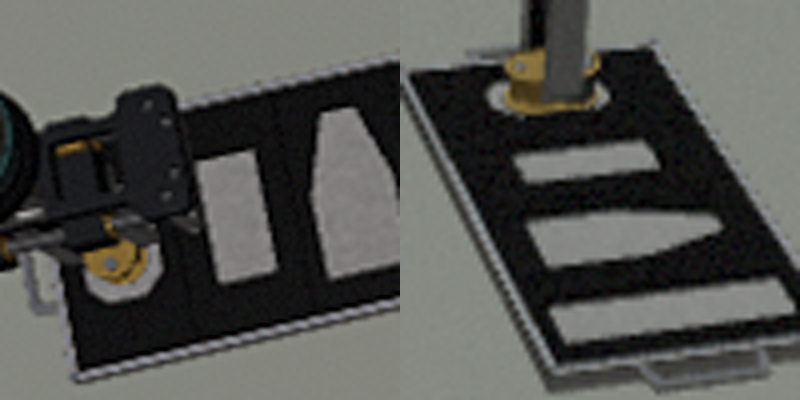

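The side view shows the lens inside its recess outline with margin at both ends. The force is still about the lens's weight, so I lower a little further and release gently.

```bash
python3 -m inch '[[[0,0,-0.03,0,0,0,0.2],[0,0,-0.05,0,0,0,0.2],[0,0,-0.05,0,0,0,0.2]]]'
python3 -m inch '[[[0,0,0,0,0,0,0.35],[0,0,0,0,0,0,0.5],[0,0,0,0,0,0,0.5]]]'
python3 -m inch '[[[0,0,0.3,0,0,0,0.5],[0,0,0.9,0,0,0,0.5],[0,0,1.9,0,0,0,0.5],[0,0,3.2,0,0,0,0.5],[0,0,4,0,0,0,0.5],[-0.1,-0.8,4,0,0,0,0.6],[-0.2,-2,4,0,0,0,0.6],[-0.3,-3.2,4,0,0,0,0.6]]]'
```

```text
time_s: 7.3
position: [0.5339, 0.3099, 0.0142]
tool_rot: [-0.0, 0.993, 0.117, 0.0]
force: [-0.9, -0.8, 7.2]
width: 0.0297
grip_force: 24.9
time_s: 7.55
position: [0.5338, 0.3099, 0.0132]
tool_rot: [-0.0, 0.993, 0.117, 0.0]
force: [-1.0, -0.1, -0.2]
width: 0.043
grip_force: 0.0
time_s: 8.22
position: [0.5262, 0.2302, 0.1142]
tool_rot: [-0.0, 0.993, 0.119, 0.001]
force: [0.3, -0.2, -0.2]
width: 0.056
grip_force: 0.0
```

Contact was at 7 N and the release was clean. Next, the kit wedge: grip point (0.445, -0.245), yaw 61°.

```bash
python3 -m inch '[[[-0.2,-1.2,0,0,0,0.5,0.6],[-0.4,-2.4,0,0,0,1,0.6],[-0.6,-3.6,0,0,0,1.5,0.6],[-0.8,-4.8,0,0,0,2,0.6],[-1,-6,0,0,0,2.5,0.6],[-1.2,-7.2,0,0,0,3,0.6],[-1.4,-8.4,0,0,0,3.5,0.6],[-1.6,-9.6,0,0,0,4,0.6]]]' 20
python3 -m inch '[[[-0.2,-1.2,0,0,0,0.5,0.6],[-0.4,-2.4,0,0,0,1,0.6],[-0.6,-3.6,0,0,0,1.5,0.6],[-0.8,-4.8,0,0,0,2,0.6],[-1,-6,0,0,0,2.5,0.6],[-1.2,-7.2,0,0,0,3,0.6],[-1.4,-8.4,0,0,0,3.5,0.6],[-1.64,-9.4,0,0,0,4,0.6]]]'
python3 -m inch '[[[0,0,-0.4,0,0,0,0.6],[0,0,-1,0,0,0,0.6],[0,0,-1.7,0,0,0,0.6],[0,0,-2.3,0,0,0,0.6],[0,0,-2.6,0,0,0,0.6],[0,0,-2.6,0,0,0,0.6],[0,0,-2.6,0,0,0,0.6],[0,0,-2.6,0,0,0,0.6]]]'
```

```text
time_s: 8.88
position: [0.4861, -0.0116, 0.1137]
tool_rot: [0.0, 0.947, 0.322, 0.0]
force: [-0.1, 0.5, 0.5]
width: 0.0562
grip_force: 0.0
time_s: 9.55
position: [0.445, -0.2479, 0.1138]
tool_rot: [0.001, 0.859, 0.511, 0.0]
force: [1.4, 0.8, 0.1]
width: 0.0567
grip_force: 0.0
time_s: 10.22
position: [0.4459, -0.2452, 0.0489]
tool_rot: [0.0, 0.859, 0.511, 0.0]
force: [0.1, -0.8, -0.8]
width: 0.0559
grip_force: 0.0
```

```bash
python3 -m inch '[[[0,0,-0.5,0,0,0,0.6],[0,0,-1,0,0,0,0.6],[0,0,-1.4,0,0,0,0.6],[0,0,-1.62,0,0,0,0.6],[0,0,-1.62,0,0,0,0.6],[0,0,-1.62,0,0,0,0.6]]]'
python3 -m inch '[[[0,0,0,0,0,0,0.25],[0,0,0,0,0,0,0.25],[0,0,0,0,0,0,0.25],[0,0,0,0,0,0,0.25],[0,0,0,0,0,0,0.25]]]' 20
```

```text
time_s: 10.72
position: [0.4453, -0.2451, 0.0078]
tool_rot: [-0.0, 0.86, 0.511, -0.0]
force: [0.4, -0.5, 0.8]
width: 0.0564
grip_force: 0.0
time_s: 11.13
position: [0.4455, -0.2453, 0.0081]
tool_rot: [0.0, 0.86, 0.511, 0.0]
force: [-1.2, -0.4, 3.4]
width: 0.0337
grip_force: 20.0
```

Width is 33.7 mm, so the wedge is held. Carry to the wedge recess: TCP (0.5506, 0.1689), turn −48°.

```bash
python3 -m inch '[[[0,0,0.3,0,0,0,0.25],[0,0,0.9,0,0,0,0.25],[0,0,1.7,0,0,0,0.25],[0,0,2.5,0,0,0,0.25],[0.1,0.3,3.2,0,0,-0.2,0.25],[0.2,0.8,3.7,0,0,-0.6,0.25],[0.4,1.6,4,0,0,-1,0.25],[0.6,2.5,4,0,0,-1.5,0.25]]]'
python3 -m inch '[[[0.25,1,0,0,0,-0.6,0.25],[0.5,2,0,0,0,-1.2,0.25],[0.75,3,0,0,0,-1.8,0.25],[1,4,0,0,0,-2.4,0.25],[1.25,5,0,0,0,-3,0.25],[1.5,6,0,0,0,-3.6,0.25],[1.75,7,0,0,0,-4.2,0.25],[2,8,0,0,0,-4.8,0.25]]]'
python3 -m inch '[[[0.25,1,0,0,0,-0.6,0.25],[0.5,2,0,0,0,-1.2,0.25],[0.75,3,0,0,0,-1.7,0.25],[1,4,0,0,0,-1.7,0.25],[1.25,5,0,0,0,-1.7,0.25],[1.5,5.7,0,0,0,-1.7,0.25],[1.61,6.07,0,0,0,-1.7,0.25],[1.61,6.07,0,0,0,-1.7,0.25]]]'
python3 -m inch '[[[0,0,-0.4,0,0,0,0.25],[0,0,-1,0,0,0,0.25],[0,0,-1.7,0,0,0,0.25],[0,0,-2.3,0,0,0,0.25],[0,0,-2.6,0,0,0,0.25],[0,0,-2.6,0,0,0,0.25],[0,0,-2.6,0,0,0,0.25],[0,0,-2.6,0,0,0,0.25]]]'
```

```text
time_s: 11.8
position: [0.4612, -0.1834, 0.1099]
tool_rot: [0.001, 0.898, 0.44, 0.001]
force: [1.0, 1.1, -0.3]
width: 0.034
grip_force: 20.0
time_s: 12.47
position: [0.5102, 0.0188, 0.1082]
tool_rot: [-0.0, 0.979, 0.204, 0.0]
force: [0.3, -0.4, -0.9]
width: 0.0337
grip_force: 20.0
time_s: 13.13
position: [0.5506, 0.1719, 0.1079]
tool_rot: [-0.001, 0.993, 0.119, 0.0]
force: [-0.6, 0.0, -0.3]
width: 0.0338
grip_force: 20.0
time_s: 13.8
position: [0.551, 0.1684, 0.0434]
tool_rot: [0.0, 0.993, 0.117, 0.001]
force: [-0.9, -0.7, -0.4]
width: 0.0337
grip_force: 20.0
```

```bash
python3 -m inch '[[[0,0,-0.4,0,0,0,0.25],[0,0,-0.8,0,0,0,0.25],[0,0,-1,0,0,0,0.25],[0,0,-1.1,0,0,0,0.25],[0,0,-1.16,0,0,0,0.25],[0,0,-1.2,0,0,0,0.25],[0,0,-1.2,0,0,0,0.25]]]'
python3 -m inch '[[[0,0,-0.02,0,0,0,0.25],[0,0,-0.02,0,0,0,0.25]]]'
python3 -m inch '[[[0,0,0,0,0,0,0.45],[0,0,0,0,0,0,0.5],[0,0,0,0,0,0,0.5]]]'
python3 -m inch '[[[0,0,0.3,0,0,0,0.5],[0,0,0.9,0,0,0,0.5],[0,0,1.9,0,0,0,0.5],[0,0,3.2,0,0,0,0.5],[0,0,4,0,0,0,0.5],[0,-0.8,4,0,0,0,0.55],[0.1,-2,4,0,0,0,0.55],[0.2,-3.2,4,0,0,0,0.55]]]'
```

```text
time_s: 14.38
position: [0.5496, 0.169, 0.014]
tool_rot: [-0.0, 0.993, 0.117, -0.001]
force: [-4.4, -0.7, 14.8]
width: 0.0339
grip_force: 20.0
time_s: 14.55
position: [0.5496, 0.1689, 0.014]
tool_rot: [-0.0, 0.993, 0.117, -0.001]
force: [-5.2, -2.2, 17.4]
width: 0.034
grip_force: 20.0
time_s: 14.8
position: [0.5508, 0.1692, 0.0123]
tool_rot: [-0.0, 0.993, 0.117, 0.0]
force: [-1.0, -0.9, 5.5]
width: 0.0466
grip_force: 2.3
time_s: 15.47
position: [0.5557, 0.0895, 0.113]
tool_rot: [-0.0, 0.993, 0.119, 0.001]
force: [0.6, -0.9, -1.1]
width: 0.0517
grip_force: 0.0
```

The wedge seated at 17 N and was released. Next, the marker: grip (0.5767, -0.0886), yaw −23°.

```bash
python3 -m inch '[[[0.1,-0.9,0,0,0,-0.8,0.55],[0.2,-1.8,0,0,0,-1.6,0.55],[0.3,-2.7,0,0,0,-2.4,0.55],[0.4,-3.6,0,0,0,-3.2,0.55],[0.5,-4.5,0,0,0,-4,0.55],[0.6,-5.4,0,0,0,-4.8,0.55],[0.7,-6.3,0,0,0,-5.6,0.55],[0.83,-7.14,0,0,0,-6.07,0.55]]]'
python3 -m inch '[[[0,0,-0.4,0,0,0,0.55],[0,0,-1,0,0,0,0.55],[0,0,-1.7,0,0,0,0.55],[0,0,-2.3,0,0,0,0.55],[0,0,-2.6,0,0,0,0.55],[0,0,-2.6,0,0,0,0.55],[0,0,-2.6,0,0,0,0.55],[0,0,-2.6,0,0,0,0.55]]]'
```

```text
time_s: 16.13
position: [0.5761, -0.0907, 0.1124]
tool_rot: [0.0, 0.98, -0.201, -0.0]
force: [0.5, -0.3, 0.1]
width: 0.0518
grip_force: 0.0
time_s: 16.8
position: [0.5768, -0.0893, 0.0479]
tool_rot: [-0.0, 0.98, -0.199, 0.001]
force: [-0.2, -0.4, -0.3]
width: 0.0517
grip_force: 0.0
```

```bash
python3 -m inch '[[[0,0.03,-0.5,0,0,0,0.55],[0,0.03,-1,0,0,0,0.55],[0,0.03,-1.4,0,0,0,0.55],[0,0.03,-1.58,0,0,0,0.55],[0,0.03,-1.58,0,0,0,0.55],[0,0.03,-1.58,0,0,0,0.55]]]'
python3 -m inch '[[[0,0,0,0,0,0,0.1],[0,0,0,0,0,0,0.1],[0,0,0,0,0,0,0.1],[0,0,0,0,0,0,0.1],[0,0,0,0,0,0,0.1],[0,0,0,0,0,0,0.1]]]' 20
```

```text
time_s: 17.3
position: [0.5759, -0.0887, 0.0071]
tool_rot: [0.0, 0.98, -0.199, -0.001]
force: [0.5, 1.1, 0.6]
width: 0.0516
grip_force: 0.0
time_s: 17.8
position: [0.5765, -0.0886, 0.008]
tool_rot: [-0.0, 0.98, -0.199, 0.0]
force: [-0.0, 0.1, 1.6]
width: 0.0218
grip_force: 20.0
```

Width is 21.8 mm, so the marker is held. Carry to (0.573, 0.1026), turn +36.6°.

```bash
python3 -m inch '[[[0,0,0.3,0,0,0,0.1],[0,0,0.9,0,0,0,0.1],[0,0,1.7,0,0,0,0.1],[0,0,2.4,0,0,0,0.1],[0,0.3,2.8,0,0,0.2,0.1],[0,0.8,3,0,0,0.6,0.1],[0,1.5,3,0,0,1,0.1],[0,2.3,3,0,0,1.5,0.1]]]'
python3 -m inch '[[[0,0.9,0,0,0,0.7,0.1],[0,1.8,0,0,0,1.4,0.1],[0,2.7,0,0,0,2.1,0.1],[0,3.6,0,0,0,2.8,0.1],[-0.1,4.4,0,0,0,3.5,0.1],[-0.14,5,0,0,0,4.2,0.1],[-0.14,5.35,0,0,0,4.6,0.1],[-0.14,5.35,0,0,0,4.6,0.1]]]'
python3 -m inch '[[[0,0,-0.4,0,0,0,0.1],[0,0,-0.9,0,0,0,0.1],[0,0,-1.4,0,0,0,0.1],[0,0,-1.6,0,0,0,0.1],[0,0,-1.6,0,0,0,0.1],[0,0,-1.6,0,0,0,0.1],[0,0,-1.6,0,0,0,0.1]]]'
```

```text
time_s: 18.47
position: [0.576, -0.0298, 0.0829]
tool_rot: [-0.0, 0.993, -0.12, 0.0]
force: [0.3, -0.7, -0.6]
width: 0.0216
grip_force: 20.0
time_s: 19.13
position: [0.572, 0.1062, 0.0824]
tool_rot: [-0.001, 0.993, 0.122, -0.0]
force: [0.3, -0.0, -0.1]
width: 0.0218
grip_force: 20.0
time_s: 19.72
position: [0.5732, 0.102, 0.0431]
tool_rot: [0.0, 0.993, 0.118, 0.0]
force: [0.3, -0.5, -0.8]
width: 0.0217
grip_force: 20.0
```

```bash
python3 -m inch '[[[0,0,-0.4,0,0,0,0.1],[0,0,-0.8,0,0,0,0.1],[0,0,-1,0,0,0,0.1],[0,0,-1.1,0,0,0,0.1],[0,0,-1.16,0,0,0,0.1],[0,0,-1.17,0,0,0,0.1],[0,0,-1.17,0,0,0,0.1]]]'
python3 -m inch '[[[0,0,0,0,0,0,0.3],[0,0,0,0,0,0,0.4],[0,0,0,0,0,0,0.4]]]'
python3 -m inch '[[[0,0,0.3,0,0,0,0.4],[0,0,0.9,0,0,0,0.4],[0,0,1.9,0,0,0,0.4],[0,0,3.2,0,0,0,0.4],[0,0,4,0,0,0,0.5],[0,-0.8,4,0,0,0,0.5],[0,-2,4,0,0,0,0.5],[0,-3.2,4,0,0,0,0.5]]]'
```

```text
time_s: 20.3
position: [0.5718, 0.1025, 0.014]
tool_rot: [-0.0, 0.993, 0.119, -0.001]
force: [-3.0, -0.7, 7.8]
width: 0.0218
grip_force: 20.0
time_s: 20.55
position: [0.573, 0.1026, 0.0134]
tool_rot: [0.0, 0.993, 0.119, 0.0]
force: [-0.2, 1.2, -0.2]
width: 0.0363
grip_force: 0.0
time_s: 21.22
position: [0.5732, 0.023, 0.1146]
tool_rot: [-0.0, 0.993, 0.12, 0.001]
force: [0.9, -1.3, -0.3]
width: 0.0468
grip_force: 0.0
```

Marker is placed. Next, the short bar: (0.591, -0.233), yaw 57°.

```bash
python3 -m inch '[[[0,-1.2,0,0,0,0.9,0.5],[0.1,-2.4,0,0,0,1.8,0.5],[0.2,-3.6,0,0,0,2.7,0.5],[0.3,-4.8,0,0,0,3.6,0.5],[0.4,-6,0,0,0,4.5,0.5],[0.5,-7.2,0,0,0,5.4,0.5],[0.6,-8.4,0,0,0,6.3,0.5],[0.7,-9.6,0,0,0,7.2,0.5]]]'
python3 -m inch '[[[0,-0.6,0,0,0,0,0.5],[0,-0.63,-0.4,0,0,0,0.5],[0,-0.63,-1,0,0,0,0.5],[0,-0.63,-1.7,0,0,0,0.5],[0,-0.63,-2.3,0,0,0,0.5],[0,-0.63,-2.6,0,0,0,0.5],[0,-0.63,-2.6,0,0,0,0.5],[0,-0.63,-2.6,0,0,0,0.5]]]'
python3 -m inch '[[[0,0,0,0,0,0,0.5],[0,0,0,0,0,0,0.5]]]'
```

```text
time_s: 21.88
position: [0.5902, -0.2192, 0.1139]
tool_rot: [0.0, 0.878, 0.478, 0.0]
force: [-0.5, 1.3, -0.2]
width: 0.0472
grip_force: 0.0
time_s: 22.55
position: [0.5903, -0.2314, 0.0482]
tool_rot: [-0.001, 0.879, 0.476, -0.0]
force: [-0.3, 0.2, 0.8]
width: 0.0471
grip_force: 0.0
time_s: 22.72
position: [0.5911, -0.2329, 0.0495]
tool_rot: [0.001, 0.879, 0.476, 0.001]
force: [-0.0, 0.2, -0.2]
width: 0.0467
grip_force: 0.0
```

```bash
python3 -m inch '[[[0,0,-0.5,0,0,0,0.5],[0,0,-1,0,0,0,0.5],[0,0,-1.4,0,0,0,0.5],[0,0,-1.64,0,0,0,0.5],[0,0,-1.64,0,0,0,0.5],[0,0,-1.64,0,0,0,0.5]]]'
python3 -m inch '[[[0,0,0,0,0,0,0.1],[0,0,0,0,0,0,0.1],[0,0,0,0,0,0,0.1],[0,0,0,0,0,0,0.1],[0,0,0,0,0,0,0.1],[0,0,0,0,0,0,0.1]]]' 30
```

```text
time_s: 23.22
position: [0.5897, -0.233, 0.0066]
tool_rot: [-0.001, 0.879, 0.476, -0.0]
force: [0.3, -0.8, 0.7]
width: 0.047
grip_force: 0.0
time_s: 23.72
position: [0.5905, -0.2333, 0.0079]
tool_rot: [0.0, 0.879, 0.476, 0.0]
force: [0.4, 0.1, 1.8]
width: 0.0197
grip_force: 29.9
```

Width is 19.7 mm, so the bar is held. Carry to (0.5497, 0.2406), turn −43°.

```bash
python3 -m inch '[[[0,0,0.3,0,0,0,0.1],[0,0,0.9,0,0,0,0.1],[0,0,1.7,0,0,0,0.1],[0,0,2.5,0,0,0,0.1],[0,0.3,3.2,0,0,-0.2,0.1],[-0.1,0.8,3.7,0,0,-0.6,0.1],[-0.15,1.6,4,0,0,-1,0.1],[-0.2,2.5,4,0,0,-1.5,0.1]]]'
python3 -m inch '[[[-0.1,1,0,0,0,-0.6,0.1],[-0.2,2,0,0,0,-1.2,0.1],[-0.3,3,0,0,0,-1.8,0.1],[-0.4,4,0,0,0,-2.4,0.1],[-0.5,5,0,0,0,-3,0.1],[-0.6,6,0,0,0,-3.6,0.1],[-0.7,7,0,0,0,-4.2,0.1],[-0.8,8,0,0,0,-4.8,0.1]]]'
python3 -m inch '[[[-0.1,1.1,0,0,0,-0.5,0.1],[-0.2,2.2,0,0,0,-0.9,0.1],[-0.3,3.3,0,0,0,-0.9,0.1],[-0.4,4.4,0,0,0,-0.9,0.1],[-0.5,5.5,0,0,0,-0.9,0.1],[-0.57,6.6,0,0,0,-0.9,0.1],[-0.63,7.5,0,0,0,-0.9,0.1],[-0.63,8.2,0,0,0,-0.9,0.1]]]'
python3 -m inch '[[[0,0.26,0,0,0,0,0.1],[0,0.26,-0.4,0,0,0,0.1],[0,0.26,-1,0,0,0,0.1],[0,0.26,-1.7,0,0,0,0.1],[0,0.26,-2.3,0,0,0,0.1],[0,0.26,-2.6,0,0,0,0.1],[0,0.26,-2.6,0,0,0,0.1],[0,0.26,-2.6,0,0,0,0.1]]]'
python3 -m inch '[[[0,0,0,0,0,0,0.1],[0,0,0,0,0,0,0.1]]]'
```

```text
time_s: 24.38
position: [0.586, -0.1718, 0.1098]
tool_rot: [0.001, 0.915, 0.403, 0.001]
force: [1.0, 0.0, -1.3]
width: 0.0196
grip_force: 29.9
time_s: 25.05
position: [0.5647, 0.0307, 0.1078]
tool_rot: [-0.0, 0.986, 0.164, -0.0]
force: [1.2, 0.2, -2.4]
width: 0.0194
grip_force: 29.9
time_s: 25.72
position: [0.5482, 0.2375, 0.1077]
tool_rot: [-0.001, 0.993, 0.12, -0.0]
force: [0.0, -0.3, -1.6]
width: 0.0195
grip_force: 29.9
time_s: 26.38
position: [0.5495, 0.2394, 0.0422]
tool_rot: [0.0, 0.993, 0.118, -0.0]
force: [-0.2, 0.5, -1.4]
width: 0.0195
grip_force: 29.9
time_s: 26.55
position: [0.5503, 0.2408, 0.0434]
tool_rot: [-0.0, 0.993, 0.119, 0.001]
force: [0.7, 0.2, -1.9]
width: 0.0197
grip_force: 29.9
```

```bash
python3 -m inch '[[[0,0,-0.4,0,0,0,0.1],[0,0,-0.8,0,0,0,0.1],[0,0,-1,0,0,0,0.1],[0,0,-1.1,0,0,0,0.1],[0,0,-1.16,0,0,0,0.1],[0,0,-1.19,0,0,0,0.1],[0,0,-1.19,0,0,0,0.1]]]'
python3 -m inch '[[[0,0,0,0,0,0,0.3],[0,0,0,0,0,0,0.4],[0,0,0,0,0,0,0.4]]]'
python3 -m inch '[[[0,0,0.3,0,0,0,0.4],[0,0,0.9,0,0,0,0.4],[0,0,1.9,0,0,0,0.4],[0,0,3.2,0,0,0,0.4],[0,0,4.5,0,0,0,0.5],[0,-1,5.5,0,0,0,0.5],[0,-2.2,6,0,0,0,0.5],[0,-3.4,6,0,0,0,0.5]]]'
python3 -m inch '[[[0,-1.3,0,0,0,0,0.5],[0,-2.6,0,0,0,0,0.5],[0,-3.9,0,0,0,0,0.5],[0,-5.2,0,0,0,0,0.5],[0,-6.5,0,0,0,0,0.5],[0,-7.8,0,0,0,0,0.5],[0,-9.1,0,0,0,0,0.5],[0,-10.4,0,0,0,0,0.5]]]'
python3 -m inch '[[[0,-1.3,0,0,0,0,0.5],[0,-2.6,0,0,0,0,0.5],[0,-3.9,0,0,0,0,0.5],[0,-5.2,0,0,0,0,0.5],[0,-6,0,0,0,0,0.5],[0,-6,0,0,0,0,0.5],[0,-6,0,0,0,0,0.5]]]'
python3 - <<'E'
from workcell import bot
import cv2
a=bot.snapshot("top"); b=bot.snapshot("side"); cv2.imwrite("pics/end_full.png",a)
cv2.imwrite("pics/end.png",cv2.hconcat([cv2.resize(i,(400,400),interpolation=2) for i in(a[140:260,120:240+20],b[150:240,305:405])]))
E
```

```text
time_s: 27.13
position: [0.5484, 0.2405, 0.0138]
tool_rot: [0.0, 0.993, 0.119, -0.001]
force: [-3.5, -1.0, 12.1]
width: 0.0198
grip_force: 29.9
time_s: 27.38
position: [0.5497, 0.241, 0.0127]
tool_rot: [-0.0, 0.993, 0.119, 0.0]
force: [-0.1, -0.3, 0.2]
width: 0.0357
grip_force: 0.0
time_s: 28.05
position: [0.5518, 0.1562, 0.1666]
tool_rot: [-0.001, 0.993, 0.12, 0.004]
force: [0.3, 0.2, -0.8]
width: 0.0471
grip_force: 0.0
time_s: 28.72
position: [0.5494, -0.1058, 0.1632]
tool_rot: [0.0, 0.993, 0.119, 0.0]
force: [0.6, 0.3, -0.3]
width: 0.0472
grip_force: 0.0
time_s: 29.3
position: [0.549, -0.2556, 0.1629]
tool_rot: [0.0, 0.993, 0.117, -0.0]
force: [0.0, 0.3, 0.6]
width: 0.0466
grip_force: 0.0
```

View pics/end.png

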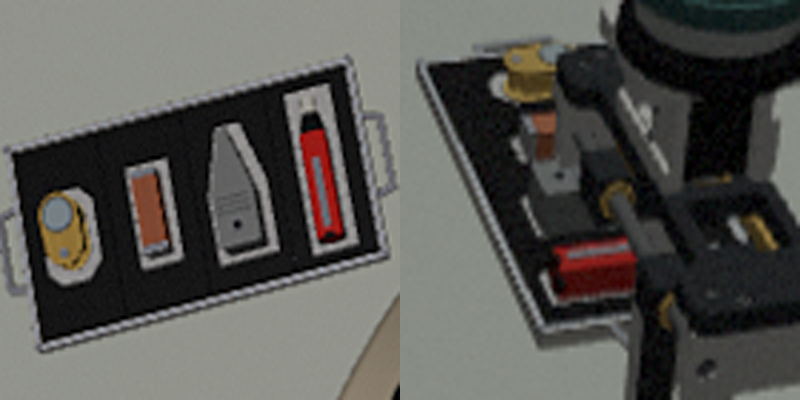

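View pics/end_full.png

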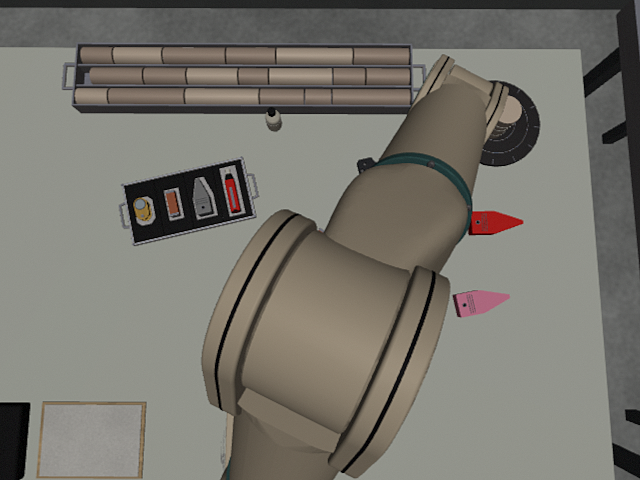

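The top crop shows all four items inside their outlines: lens (65,230), bar (152,210), wedge (237,205), marker (320,185). The arm hides the side view, so I'll clear it and check seating and the bench pieces.

```bash
python3 -m inch '[[[-1.1,-1,0.3,0,0,0,0.5],[-2.2,-2,0.5,0,0,0,0.5],[-3.3,-3,0.8,0,0,0,0.5],[-4.4,-4,1,0,0,0,0.5],[-5.5,-5,1,0,0,0,0.5],[-6.6,-6,1,0,0,0,0.5],[-7.7,-7,1,0,0,0,0.5],[-8.8,-8,1,0,0,0,0.5]]]'
python3 -m inch '[[[-0.7,-1.1,0,0,0,0,0.5],[-1.4,-2.2,0,0,0,0,0.5],[-2.1,-3.3,0,0,0,0,0.5],[-2.8,-4.4,0,0,0,0,0.5],[-3.5,-5.5,0,0,0,0,0.5],[-3.5,-5.5,0,0,0,0,0.5],[-3.5,-5.5,0,0,0,0,0.5]]]'
python3 - <<'E'
from h import *
a=bot.snapshot("top"); b=bot.snapshot("side"); cv2.imwrite("pics/fin_full.png",b); 
f=lambda i:cv2.resize(i,(400,400),interpolation=2)
cv2.imwrite("pics/fin.png",cv2.hconcat([f(a[150:250,290:390+80]),f(b[150:230,310:400])]))
for p in [(.5338,.309,.028),(.5497,.2406,.026),(.5662,.1727,.034),(.573,.1026,.028)]:
    print([ (lambda q:(q[:2]/q[2]).round(1))(P[n]@[*p,1]) for n in("top","side")])
E
```

```text
time_s: 30.07
position: [0.3296, -0.4534, 0.1881]
tool_rot: [-0.0, 0.993, 0.121, 0.0]
force: [0.8, 0.2, -0.5]
width: 0.0466
grip_force: 0.0
time_s: 30.65
position: [0.2416, -0.5919, 0.1875]
tool_rot: [-0.0, 0.993, 0.118, -0.0]
force: [1.0, 0.6, -0.2]
width: 0.0473
grip_force: 0.0
[array([141.1, 208.8]), array([339.3, 162.1])]
[array([171.4, 202.3]), array([346.9, 176. ])]
[array([200.1, 194.6]), array([355.6, 187.4])]
[array([231.2, 192.5]), array([360.6, 205.2])]
```

View pics/fin.png

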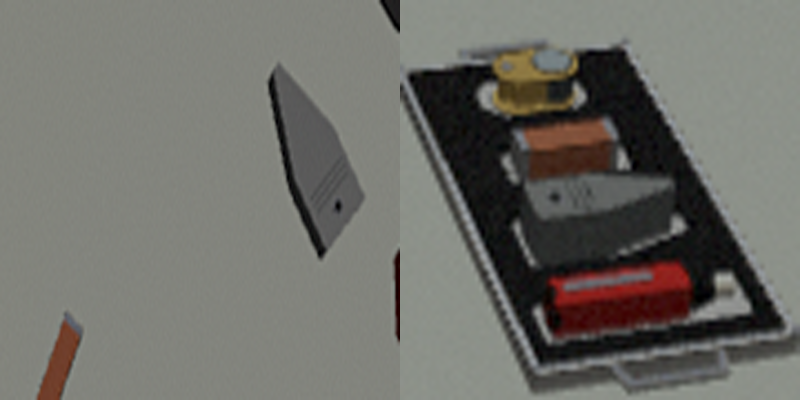

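View pics/fin_full.png

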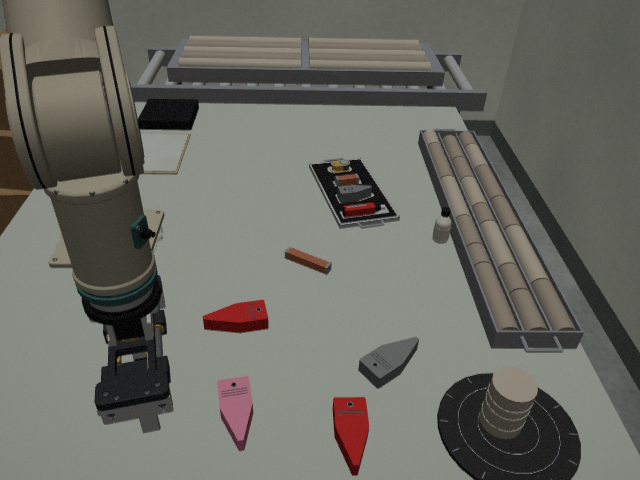

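The side crop shows all four lying level in their recesses, and the lens top at (340,163) matches the predicted (339,162). The bench wedge, the long bar and the red/pink wedges have not moved.

```bash
python3 -c "
from workcell import bot
print(bot.job_done())"
```

```text
the job is handed in; nothing more can be done
None
```

The hand lens, small wedge, marker holder and short magnet bar each lie flat in their own recess, the look-alikes are untouched, and the job is handed in at about 31 s (the hand-in returned no verdict).

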